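# Tighten a cell's retaining ring with a pin spanner, lock the spanner on its stud

## Robot

A 6-joint arm with a two-finger parallel gripper is mounted at the origin on a cart in front of the work surface, level with it; the furniture and walls round the work are solid. World frame = base frame: x ahead of the robot, y to its left, z up, the work surface at z = 0. Lengths are in mm, angles in rad, forces in N, time in s.
With the tool pointing down it reaches from about 250 to 725 mm from the base axis. Payload 9.7 kg.
Tool frame: the origin (TCP) lies between the finger pads; the fingertips stand 19 mm ahead of it and the grasp point (between the pads) is the TCP; x points along the fingers, z is the direction in which the jaws open and shut, and the axes are right-handed (so a half turn about x gives the same grasp; the last joint's range is limited). The gripper opens to 85 mm and grips with 20 to 120 N. Pads are 22 mm wide; open, the fingers measure 114 mm over their backs; the gripper's body (76 mm by 85 mm) begins 54 mm behind the grasp point. The pads swing forward as they close: fully open they stand 13 mm farther back than shut.
Start: joints at [-1.218, 0.087, 0.176, 1.66, 0, 1.571], TCP at [190.037, -516.123, 219.284] pointing down, gripper open.
Joint ranges: [-3.13, 3.13], [-0.85, 1.81], [-1.15, 1.24], [-2.2, 2.28], [-1.44, 1.52], [-3.14, 3.14]. Speed limits (rad/s): [2.22, 2.22, 2.57, 3.14, 3.14, 3.14].

## Interface

Orientations are given as a unit quaternion [x, y, z, w].
In Python, from station import monitor, imaging, order gives the robot as it stands. The module is installed in compiled form; this text tells all that it offers.
- The arm moves only by the shell command python3 -m inch 'ROWS' [FORCE]. ROWS is text: rows parted by semicolons, each of 7 numbers parted by spaces: the closure, from -1 (fully open) to 1 (shut), then the shift along the world's x, y, z each as a share of 300 mm, from -1 to 1, then the turn, a rotation vector about the world's x, y, z each as a share of pi/2 rad, from -1 to 1. In form: claw x y z ax ay az; .... A call has exactly 8 rows; each row shifts and turns the commanded pose from where the row before left it; what a row does not reach is not made up. A row lasts 1/8 s, in which the tool goes at most 62.5 mm and 10.7 degrees, less where a joint would pass 70% of its speed; a pose out of reach is approached as far as the arm can. A call with a number of a shift or a turn outside -1 to 1 is refused whole. A call with a gripper value outside its range is refused whole. The fingers move at their own pace and stop on an object; FORCE is the grip in N (left out, the last holds). Time passes only in rows, so rows that do not move let the fingers close, or fill a call up. It gives the time, the measured TCP pose, the force and the opening at its end, in the units of the state.
- monitor.get_obs(): the state, without advancing time (a new reading comes with each control period).
- imaging.get_image(name): name is "scene" or "top"; returns a dict with "image" (480x640x3 uint8, red, green, blue), "fov_y" (degrees; the focal length in pixels is half the picture's height over the tangent of half this angle, whatever the lens; pixels are square), "cx", "cy" (the principal point, pixels), "xyz" and "rotation" of the camera in the world. Camera axes: x right, y down, z forward; pixel columns grow to the right and rows downward; lengths in mm; the calibration is good to about 2 mm. A picture is of the moment at which its call begins. There is no depth.
- order.job_done(): hands the job in, once; it reports no verdict.
The state is a dict: "time": time; "joints": joint angles; "qd": joint speeds; "tau": joint torques, N m; "position": TCP position; "tcp_rot": TCP orientation; "wrist_force": force on the tool from outside, world axes, zero at the start; "moment": the same for the moment, N m; "grip_width": finger opening in mm.
Only numpy, scipy, OpenCV 4.12 (cv2) and the standard library are available. Lean on these libraries where they do the work, as an engineer would, in place of code of your own. Each camera call takes 0.05 s, during which the arm holds its last target. There are 200 camera calls.

## Task

Take the two-pin spanner whose pins fit the retaining ring of the window cell, seat both pins fully in the ring's two holes before turning anything, and tighten the ring clockwise, seen from above, until its lug meets the stop. Then put the spanner away on the tool rest: set the large end of its keyhole over the headed stud, lay the shank flat on the rest, slide the spanner until the stud is fully home in the narrow slot, and let go. Leave the other spanner and the loose things on the bench where they are.

Things in the scene. Friction and masses are not known exactly. Their poses are not given: they have to be found in the camera images.
- spanner_wide_grip (a point): middle of the upright black grip of the larger-headed two-pin spanner, which fits the ring (pins 42 mm apart, head 58 wide). It lies level on pins and heel, this point 36 mm above the bench. +x along the shank to the pin head, y across the grip, z up. Grip slab: 46 long (x), 14 thick (y), z -23 to +9 mm from here. 0.16 kg
- spanner_wide: that spanner, in its own frame: origin 15 mm towards the tail (-x) from the grip's middle and 36 mm below it, level with the pin tips; axes as the grip. Flat steel shank z 7 to 13 mm, 26 wide, x -62 to +66; cross head x 44 to 66; pins at x 55, y +/-21; turned-down heel at x -62 to -56, reaching z 0; keyhole's large end centred at x -22
- spanner_wide_pin_1 (a point): tip of the fitting spanner's pin on its +y side; 6 mm diameter, 7 mm long below the shank, slightly tapered tip; 40 mm ahead (+x) of the grip's middle
- spanner_wide_pin_2 (a point): tip of the fitting spanner's pin on its -y side, same size
- spanner_wide_key_large (a point): fitting spanner: centre of the keyhole's large end (14 mm wide), at the shank's underside, 37 mm behind the grip's middle and 29 mm below it
- spanner_wide_key_end (a point): fitting spanner: where the stud's centre is when fully home at the end of the keyhole's 8 mm wide slot, 18 mm from the large end's centre towards the tail, at the shank's underside; axes as the spanner's grip
- spanner_narrow_grip (a point): middle of the black grip of the other two-pin spanner, too narrow for the ring (pins 28 mm apart, head 44 mm wide); all else as the fitting one. It stays where it lies
- ring_centre (a point): centre of the steel retaining ring's flat top face, on its vertical axis, 32 mm above the bench; turns with the ring, y axis through the two holes. Ring 63 mm outside, 24 inside, 8 thick; a radial lug sticks out of its rim to 41 mm from the axis, 1 mm below the top face
- hole_1 (a point): mouth of one ring hole, 21 mm from the axis on the ring's +y side, 9 mm diameter, 8 mm deep; with the pins fully in, the spanner's shank lies on the ring's top face
- hole_2 (a point): mouth of the other ring hole, opposite, same size
- ring (a joint): angle of the retaining ring, rad: grows clockwise seen from above; 1.2 is tight (lug against the stop block, a hard stop), starts 0 to 0.5. Stays where it is left; about 0.12 N m to turn. The pins have up to 0.08 rad of play in the holes, so turn the spanner on past that until the ring stands at its stop
- cell: window cell, fixed: aluminium base plate (x -46 to +72 mm, y +/-44, 8 high), round housing 88 mm diameter, 24 high, under the ring. Origin on the ring's axis at bench height, z up. A vertical stand rod, 12 mm diameter, 100 tall (foot 20 mm), stands at x +60, so the spanner's handle must point to the -x side while turning; the hole line is at yaw 0.6 - joint + 90 degrees
- rest: tool rest, fixed: aluminium block 72 x 44 mm (x, y), flat top 30 mm above the bench, foot 84 x 60 x 6 mm. Origin under its centre, z up, +x from the stud's end to the free end. The spanner lies on it pointing to +x, heel past the -x end and pins past the +x end; it is slid to +x by 18 mm to lock
- stud_foot (a point): foot of the steel stud, on the rest's top face, 26 mm from the block's centre on its -x side; axes as the rest. Neck 6 mm diameter and 8 mm high, above it a round head 11 mm diameter, 3.5 mm high (top 11.5 mm above this point)
- vial_0_mid (a point): sample vial with cap, 23 mm diameter, 51 tall; its centre; bystander, loose, to be left alone
- vial_2_mid (a point): sample vial with black cap, 23 mm diameter, 51 tall; its centre; bystander, loose, to be left alone
- union_0_mid (a point): small steel tube union 13x36x15 mm; its centre; bystander, loose, to be left alone
- white_bottle_mid (a point): white reagent bottle 55 mm diameter, 111 tall; its centre; bystander, loose, to be left alone
- jar_blue_mid (a point): blue screw-cap jar 49 mm diameter, 63 tall; its centre; bystander, loose, to be left alone
There are look-alikes about, which are no part of the job. What is shaped like the spanner_wide but red is not meant.

How it is judged (in metres and radians):
On the way, in this order (a step that is already met when the one before it is completed fails the run):
1. both pins of the fitting spanner are in the ring's two holes, at least 4 mm deep, with the ring not yet turned (holes moved less than 4 mm) (((horizontal distance between spanner_wide_pin_1 and hole_1 below 0.0035 m and horizontal distance between spanner_wide_pin_2 and hole_2 below 0.0035 m) or (horizontal distance between spanner_wide_pin_1 and hole_2 below 0.0035 m and horizontal distance between spanner_wide_pin_2 and hole_1 below 0.0035 m)) and z of each of spanner_wide_pin_1, spanner_wide_pin_2 in the frame of ring_centre below -0.004 m and distance of hole_1 from where it was at the start of the episode below 0.004 m), for 0.1 s.
2. the ring is turned tight, to within 0.08 rad of its stop, with both pins still in its holes (((horizontal distance between spanner_wide_pin_1 and hole_1 below 0.0035 m and horizontal distance between spanner_wide_pin_2 and hole_2 below 0.0035 m) or (horizontal distance between spanner_wide_pin_1 and hole_2 below 0.0035 m and horizontal distance between spanner_wide_pin_2 and hole_1 below 0.0035 m)) and z of each of spanner_wide_pin_1, spanner_wide_pin_2 in the frame of ring_centre below -0.004 m and value of joint ring above 1.12 rad), for 0.2 s.
At the end, for the whole second after the job is handed in: the ring is still tight (within 0.1 rad of its stop), and the fitting spanner lies flat on the rest (within 0.06 rad) and still, with the stud's foot within 5 mm along, 3 mm across and 3 mm in height of the end of the keyhole's slot (value of joint ring above 1.1 rad and x of stud_foot in the frame of spanner_wide_key_end between -0.005 and 0.005 m and y of stud_foot in the frame of spanner_wide_key_end between -0.003 and 0.003 m and z of stud_foot in the frame of spanner_wide_key_end between -0.003 and 0.003 m and angle between spanner_wide_grip's own z axis and vertical below 0.06 rad and linear speed of spanner_wide below 0.01 m/s); the robot touches nothing.
It fails at once if the other spanner is moved by more than 15 mm (distance of spanner_narrow_grip from where it was at the start of the episode above 0.015 m).
It fails at once if a loose bystander (vial, union, bottle or jar) is moved by more than 20 mm (distance of any of vial_0_mid, vial_2_mid, union_0_mid, white_bottle_mid, jar_blue_mid from where it was at the start of the episode above 0.02 m).
It also fails if it takes over 54 s, if anything falls off the work surface, if the arm or the gripper's body presses on something with over 40 N, if the wrist force passes 120 N, or if a joint passes its speed limit or range.

## Working session

There is one attempt and no reset: what is moved stays moved. The work goes in short steps, Python scripts to look and compute and a shell command to move; the robot and the scene stay as the last step left them, time stands still between calls to the robot, and variables do not carry over. Pictures are saved under pics/ and viewed, about 8 in all and at most 12, crops included, and the job is handed in when it is done.

```bash
mkdir -p pics
python3 - <<'E'
from station import monitor, imaging
import cv2
for n in ["scene","top"]:
    d=imaging.get_image(n); cv2.imwrite(f"pics/{n}0.png",d["image"][:,:,::-1])
    print(n,d["fov_y"],d["cx"],d["cy"],d["xyz"],d["rotation"])
print(monitor.get_obs())
E
```

```text
scene 47.56210975716649 323.4245274652448 236.4463185871415 [-167.18751275  702.43115728  486.7410295 ] [-0.33629655  0.76463695 -0.5087947   0.20823763]
top 54.58575915872021 320.3334717689513 240.4418423748804 [ 440.61926398   20.19693845 1242.49061855] [ 0.71107631 -0.70148312  0.0338349  -0.03386908]
{'time': 0.1, 'joints': array([-1.21801185e+00,  8.74125954e-02,  1.75187942e-01,  1.65980652e+00,
        2.62714680e-05,  1.57078269e+00]), 'qd': array([ 9.34169404e-04, -3.62147260e-04,  6.08633293e-04, -1.12376949e-03,
       -3.77594257e-05, -1.49264020e-03]), 'tau': array([ 1.68217484e-03, -5.21562374e+01,  4.65652549e+01,  1.59665267e-02,
        4.76331763e-05, -8.06481751e-06]), 'position': array([ 189.95899726, -515.90787585,  218.63679509]), 'tcp_rot': array([ 0.40475546,  0.58033649, -0.40424072,  0.57963093]), 'wrist_force': array([-0.61635797,  0.18929112,  0.27245154]), 'moment': array([-0.00841746, -0.01013047, -0.08652326]), 'grip_width': 85.42607618117985}
```

View pics/top0.png

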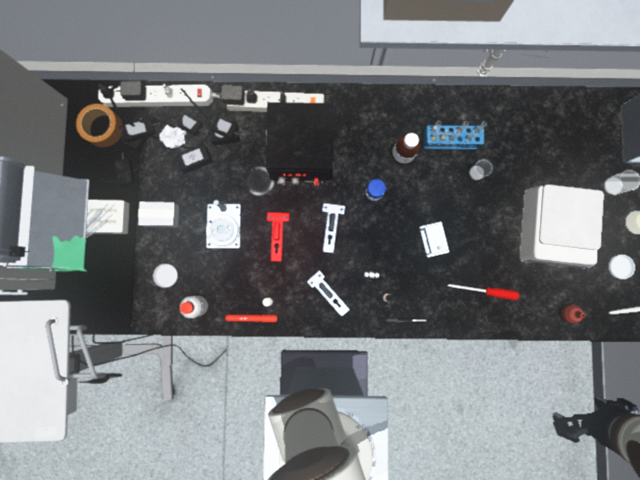

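View pics/scene0.png

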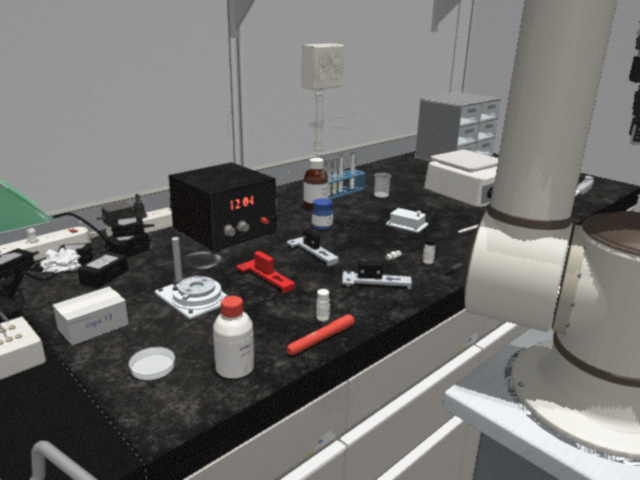

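The top view shows the cell at (223,226), the red look-alike at (278,237), steel spanners at (333,228) and (328,293), and the rest at (434,240). I'll zoom in next.

Run:
```python
import cv2,numpy as np
t=cv2.imread("pics/top0.png"); s=cv2.imread("pics/scene0.png")
a=cv2.resize(t[190:325,200:360],None,fx=4,fy=4,interpolation=cv2.INTER_CUBIC)  #640x540
cv2.imwrite("pics/topz.png",a)
b=cv2.resize(s[195:320,150:440],None,fx=2.7,fy=2.7,interpolation=cv2.INTER_CUBIC)
c=cv2.resize(t[205:275,400:470],None,fx=3.5,fy=3.5,interpolation=cv2.INTER_CUBIC)
o=np.zeros((b.shape[0]+c.shape[0],b.shape[1],3),np.uint8);o[:b.shape[0]]=b;o[b.shape[0]:,:c.shape[1]]=c
print(o.shape);cv2.imwrite("pics/mix.png",o)
```

```text
(583, 783, 3)
```

View pics/topz.png

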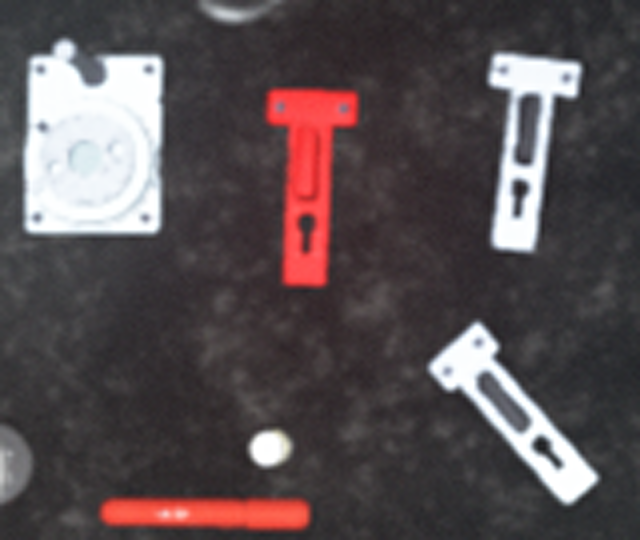

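View pics/mix.png

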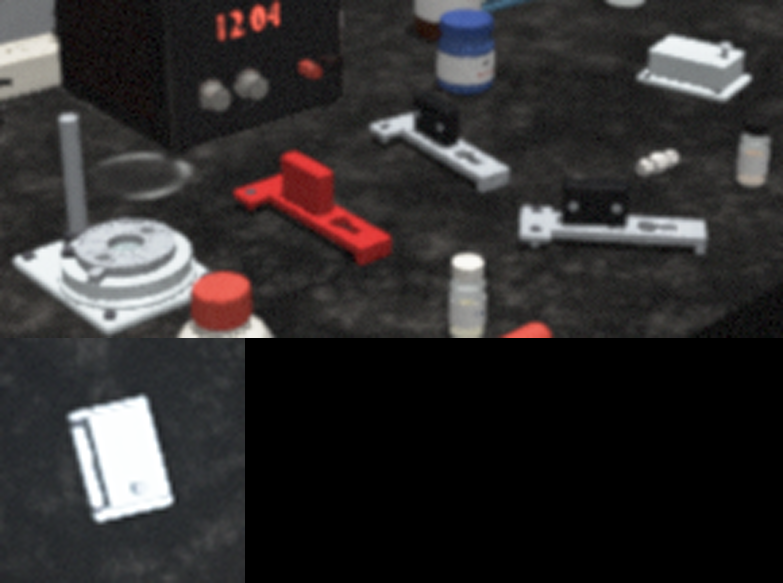

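The wide-headed steel spanner is the one at top-view (333,228), since its head spans about 22 px against about 16 px for the other. The cell's rod is on the far side, and the rest's stud is at about (439,250). Next I'll make one composite of precise crops and take the contour measurements.

```bash
cat > h.py <<'E'
import numpy as np,cv2
from scipy.spatial.transform import Rotation as R
from station import imaging,monitor
class V:
    def __init__(s,n):
        d=imaging.get_image(n); s.im=d["image"][:,:,::-1].copy(); s.f=240/np.tan(np.radians(d["fov_y"]/2))
        s.c=np.array([d["cx"],d["cy"]]); s.p=np.array(d["xyz"]); r=np.array(d["rotation"])
        s.R=R.from_quat(r).as_matrix() if r.size==4 else r
    def ray(s,uv):
        d=s.R@np.append((np.array(uv,float)-s.c)/s.f,1); return d/np.linalg.norm(d)
    def on(s,uv,z): d=s.ray(uv); return s.p+d*(z-s.p[2])/d[2]
    def pix(s,P): q=s.R.T@(np.array(P,float)-s.p); return s.c+s.f*q[:2]/q[2]
def tri(v,a,w,b):
    A=[];B=[]
    for V_,uv in((v,a),(w,b)):
        d=V_.ray(uv);M=np.eye(3)-np.outer(d,d);A.append(M);B.append(M@V_.p)
    P=np.linalg.lstsq(np.vstack(A),np.hstack(B),rcond=None)[0]
    return P,[np.round(V_.pix(P)-uv,2) for V_,uv in((v,a),(w,b))]
E
python3 - <<'E'
from h import *
s=V("scene");t=V("top")
g=cv2.cvtColor(t.im,cv2.COLOR_BGR2GRAY)
m=(g>150).astype(np.uint8)
for c in cv2.findContours(m,cv2.RETR_EXTERNAL,cv2.CHAIN_APPROX_NONE)[0]:
    a=cv2.contourArea(c);(x,y),wh,an=cv2.minAreaRect(c)
    if 200<a<2500 and 200<x<460 and 190<y<320: print(a,np.round([x,y,*wh,an],2),np.round(t.on((x,y),13),1))
o=np.zeros((600,800,3),np.uint8)
def put(im,x0,y0,x1,y1,k,X,Y):
    z=cv2.resize(im[y0:y1,x0:x1],None,fx=k,fy=k,interpolation=cv2.INTER_CUBIC);o[Y:Y+z.shape[0],X:X+z.shape[1]]=z
put(s.im,165,265,235,317,6,0,0)   #420x312
put(t.im,203,200,243,250,6,430,0) #240x300
put(s.im,283,225,343,267,6,0,316) #360x252
put(s.im,383,202,433,234,6,370,316) #300x192
put(t.im,415,218,453,260,3,680,0) #114x126
put(t.im,318,200,350,256,3,680,130)
cv2.imwrite("pics/c1.png",o)
print(R.from_quat(monitor.get_obs()["tcp_rot"]).as_matrix().round(3))
E
```

```text
547.5 [330.   293.    49.5   16.97  45.  ] [420.4  -6.2  13. ]
669.0 [433.88 239.03  32.5   23.04  75.96] [ 566.6 -280.5   13. ]
554.0 [330.54 227.97  22.2   48.31   7.59] [592.5  -5.7  13. ]
1379.0 [223.  223.5  47.   34.   90. ] [600.6 281.   13. ]
[[-0.     0.938  0.346]
 [ 0.001  0.346 -0.938]
 [-1.    -0.    -0.001]]
```

View pics/c1.png

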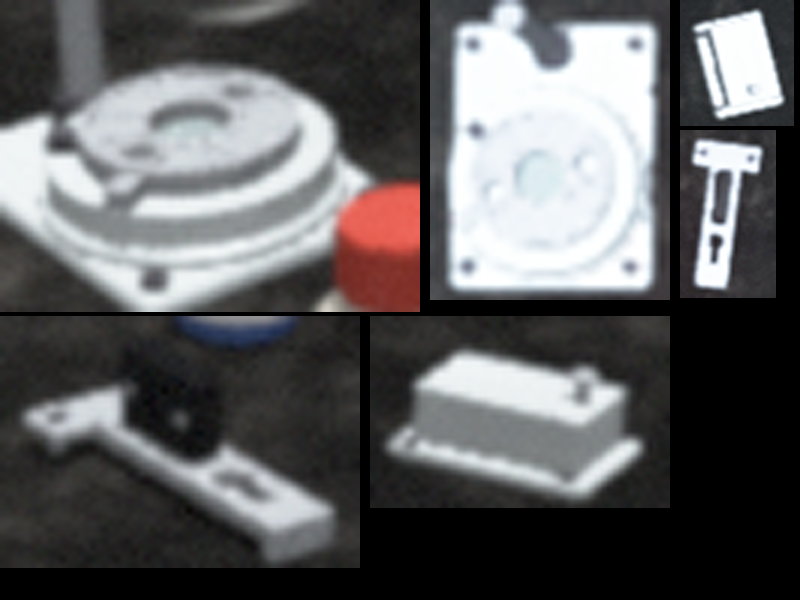

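The composite shows the ring's holes, bore and lug clearly in both views, plus the pin tops on the head and the stud on the rest. I'll triangulate these.

Run:
```python
from h import *
s=V("scene");t=V("top")
def blob(v,uv,r,dark,k=8):
    x,y=[int(round(q)) for q in uv];g=cv2.cvtColor(v.im,cv2.COLOR_BGR2GRAY).astype(float)
    p=g[y-r:y+r+1,x-r:x+r+1]; b=np.median(p); w=np.clip((b-p if dark else p-b)-k,0,None)
    Y,X=np.mgrid[y-r:y+r+1,x-r:x+r+1]; return np.array([(w*X).sum(),(w*Y).sum()])/w.sum()
hs=[blob(s,(204.4,279.6),3,True),blob(s,(188.3,289.9),3,True)]; ht=[(228.58,226.58),(213.25,231.25)]
print("scene holes",np.round(hs,2),"top holes blob",np.round([blob(t,h,2,False,1) for h in ht],2))
H=[]
for a,b in zip(hs,ht):
    P,e=tri(s,a,t,b);H.append(P);print("hole",P.round(1),e,"at z32:",s.on(a,32).round(1)[:2],t.on(b,32).round(1)[:2])
for n,f in(("tri",lambda i:H[i]),("scene",lambda i:s.on(hs[i],32)),("top",lambda i:t.on(ht[i],32))):
    a,b=f(0),f(1);d=b-a;print(n,"ctr",((a+b)/2).round(1),"len",np.linalg.norm(d[:2]).round(1),"ring x yaw",np.degrees(np.arctan2(d[1],d[0])-np.pi/2).round(1))
pt=[(325.67,206.33),(341.67,209.0)]
pt=[blob(t,p,2,True) for p in pt];print("pins top",np.round(pt,2),[t.on(p,13).round(1) for p in pt])
kt=(329.33,236.3);print("key",t.on(kt,13).round(1))
ps=(55.5/6-.5+283,(414.5-316)/6-.5+225);P,e=tri(s,ps,t,pt[0]);print("pin1",P.round(1),e,s.on(ps,13).round(1))
P,e=tri(s,(418.08,211.6),t,(438.67,247.67));print("stud top",P.round(1),e,s.on((418.08,211.6),41.5),t.on((438.67,247.67),41.5))
# edges of spanner shank & rest top, cell plate in top
g=cv2.cvtColor(t.im,cv2.COLOR_BGR2GRAY)
m=((g>150)*255).astype(np.uint8)
for nm,(x0,y0,x1,y1),z in(("shank",(318,220,352,258),13),("head",(318,200,352,216),13),("cell",(200,214,246,255),8),("rest",(410,215,460,262),30)):
    k=np.zeros_like(m);k[y0:y1,x0:x1]=m[y0:y1,x0:x1]
    c=max(cv2.findContours(k,cv2.RETR_EXTERNAL,cv2.CHAIN_APPROX_NONE)[0],key=cv2.contourArea)
    q=cv2.boxPoints(cv2.minAreaRect(c));W=np.array([t.on(p,z) for p in q]);e0,e1=W[1]-W[0],W[2]-W[1]
    print(nm,W.mean(0).round(1),[(np.linalg.norm(e).round(1),np.degrees(np.arctan2(e[1],e[0])).round(1)) for e in(e0,e1)])
```

```text
scene holes [[203.08 280.52]
 [187.82 289.98]] top holes blob [[229.48 227.1 ]
 [214.04 231.61]]
hole [590.6 262.8  29.7] [array([0.17, 0.03]), array([-0.09, -0.07])] at z32: [587.1 265.1] [590.1 262.1]
hole [577.2 301.8  30.6] [array([-0.22, -0.04]), array([0.12, 0.09])] at z32: [574.6 302.8] [577.3 301.8]
tri ctr [583.9 282.3  30.2] len 41.3 ring x yaw 18.9
scene ctr [580.8 284.   32. ] len 39.7 ring x yaw 18.4
top ctr [583.7 281.9  32. ] len 41.8 ring x yaw 17.9
pins top [[325.29 207.01]
 [342.4  209.43]] [array([648.7,   9. ,  13. ]), array([642.8, -36.8,  13. ])]
key [570.1  -2.7  13. ]
pin1 [648.4   9.   14.3] [array([-0.05, -0.01]), array([0.03, 0.03])] [650.6   7.   13. ]
stud top [ 540.9 -286.2   41.1] [array([-0.29,  0.  ]), array([0.16, 0.2 ])] [ 539.87750064 -285.99448028   41.5       ] [ 541.36927436 -285.73332912   41.5       ]
shank [572.   -3.8  13. ] [(np.float64(87.8), np.float64(-6.1)), (np.float64(29.1), np.float64(-96.1))]
head [641.6 -11.6  13. ] [(np.float64(31.5), np.float64(-6.3)), (np.float64(59.4), np.float64(-96.4))]
cell [581.2 281.4   8. ] [(np.float64(91.1), np.float64(-89.2)), (np.float64(91.4), np.float64(-178.3))]
rest [ 565.  -276.3   30. ] [(np.float64(60.9), np.float64(-75.2)), (np.float64(85.1), np.float64(-166.7))]
```

```bash
r='-1 0.0867 0.1058 -0.01 0 0 0.1064'; python3 -m inch '-1 0.0867 0.1058 -0.01 0 0 0.1064;-1 0.0867 0.1058 -0.01 0 0 0.1064;-1 0.0867 0.1058 -0.01 0 0 0.1064;-1 0.0867 0.1058 -0.01 0 0 0.1064;-1 0.0867 0.1058 -0.01 0 0 0.1064;-1 0.0867 0.1058 -0.01 0 0 0.1064;-1 0.0867 0.1058 -0.01 0 0 0.1064;-1 0.0867 0.1058 -0.01 0 0 0.1064' 30
python3 -c "
from h import *
o=monitor.get_obs();print(o['joints'].round(2),R.from_quat(o['tcp_rot']).as_matrix().round(3))"
```

```text
time: 1.3
position: [398.8, -261.1, 195.3]
tcp_rot: [-0.044, 0.706, 0.044, 0.706]
wrist_force: [0.0, -0.6, -0.6]
grip_width: 85.0
[-0.58 -0.1  -0.05  1.61  0.    0.87] [[ 0.    -0.124  0.992]
 [-0.     0.992  0.124]
 [-1.    -0.     0.   ]]
```

```bash
cat > st.py <<'E'
from h import *
o=monitor.get_obs();M=R.from_quat(o['tcp_rot']).as_matrix()
print(o['time'],o['position'].round(1),'q',o['joints'].round(2),'spanner yaw',np.degrees(np.arctan2(M[1,2],M[0,2])).round(2)-90,'down',M[:,0].round(3),'F',o['wrist_force'].round(1),'w',round(o['grip_width'],1))
E
python3 -m inch '-1 0.0863 0.1055 -0.035 0 0 0.106;-1 0.0863 0.1055 -0.035 0 0 0.106;-1 0.0863 0.1055 -0.035 0 0 0.106;-1 0.0863 0.1055 -0.035 0 0 0.106;-1 0.0863 0.1055 -0.035 0 0 0.106;-1 0.0863 0.1055 -0.035 0 0 0.106;-1 0.0863 0.1055 -0.035 0 0 0.106;-1 0.0863 0.1055 -0.035 0 0 0.106' 30; python3 st.py
```

```text
time: 2.3
position: [606.0, -7.8, 110.9]
tcp_rot: [-0.471, 0.528, 0.471, 0.528]
wrist_force: [-0.3, -0.1, -0.3]
grip_width: 85.2
2.3 [606.   -7.8 110.9] q [-0.01  0.21  0.1   1.46 -0.    0.1 ] spanner yaw -6.540000000000006 down [ 0. -0. -1.] F [-0.3 -0.1 -0.3] w 85.2
```

```bash
python3 -m inch '-1 0 0 -0.0613 0 0 0;-1 0 0 -0.0613 0 0 0;-1 0 0 -0.0613 0 0 0;-1 0 0 -0.0613 0 0 0;-0.3 0 0 0 0 0 0;0.3 0 0 0 0 0 0;1 0 0 0 0 0 0;1 0 0 0 0 0 0' 60; python3 st.py
```

```text
time: 3.3
position: [605.6, -9.0, 38.4]
tcp_rot: [-0.469, 0.529, 0.469, 0.529]
wrist_force: [0.3, 0.2, 0.1]
grip_width: 12.3
3.3 [605.6  -9.   38.4] q [-0.01  0.22 -0.02  1.33  0.    0.1 ] spanner yaw -6.859999999999999 down [ 0.001  0.    -1.   ] F [0.3 0.2 0.1] w 12.3
```

```bash
python3 -m inch '1 0 0 0.09 0 0 0;1 0 0 0.09 0 0 0;1 0 0 0.09 0 0 0;1 -0.0155 0.0715 0 0 0 0.0215;1 -0.0155 0.0715 0 0 0 0.0215;1 -0.0155 0.0715 0 0 0 0.0215;1 -0.0155 0.0715 0 0 0 0.0215;1 -0.0155 0.0715 0 0 0 0.0215' 60
python3 -m inch '1 -0.0155 0.0715 0 0 0 0.0215;1 -0.0155 0.0715 0 0 0 0.0215;1 -0.0155 0.0715 0 0 0 0.0215;1 -0.0155 0.0715 0 0 0 0.0215;1 -0.0155 0.0715 0 0 0 0.0215;1 -0.0155 0.0715 0 0 0 0.0215;1 -0.0155 0.0715 0 0 0 0.0215;1 -0.0155 0.0715 0 0 0 0.0215' 60; python3 st.py
python3 - <<'E'
from h import *
s=V("scene");t=V("top");cv2.imwrite("pics/s2.png",s.im);cv2.imwrite("pics/t2.png",t.im)
o=np.zeros((600,800,3),np.uint8)
def put(im,x0,y0,x1,y1,k,X,Y):
    z=cv2.resize(im[y0:y1,x0:x1],None,fx=k,fy=k,interpolation=cv2.INTER_CUBIC);o[Y:Y+z.shape[0],X:X+z.shape[1]]=z
put(s.im,150,220,250,320,5,0,0); put(t.im,195,190,255,270,5,500,0)
cv2.imwrite("pics/c2.png",o[:500])
E
```

```text
time: 4.3
position: [581.4, 100.0, 118.4]
tcp_rot: [-0.513, 0.487, 0.513, 0.487]
wrist_force: [0.1, -0.5, 0.1]
grip_width: 0.2
time: 5.3
position: [544.5, 271.3, 118.7]
tcp_rot: [0.574, -0.414, -0.574, -0.414]
wrist_force: [-0.1, 0.1, -0.1]
grip_width: 0.0
5.3 [544.5 271.3 118.7] q [ 0.46  0.21  0.12  1.48 -0.    0.14] spanner yaw 18.42 down [ 0. -0. -1.] F [-0.1  0.1 -0.1] w 0.0
```

View pics/c2.png

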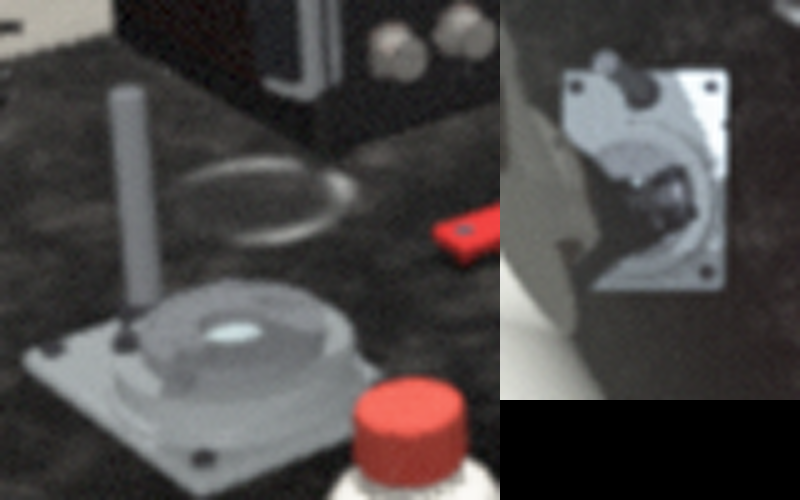

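The spanner isn't in the gripper (width 0), so the grasp failed. I'll check where it is now.

Run:
```python
import cv2,numpy as np
a=cv2.imread("pics/t2.png");s=cv2.imread("pics/s2.png");o=np.zeros((600,800,3),np.uint8)
o[:480,:400]=cv2.resize(a[185:281,300:380],None,fx=5,fy=5,interpolation=cv2.INTER_CUBIC)
o[:450,400:]=cv2.resize(s[215:290,270:337],(400,450),interpolation=cv2.INTER_CUBIC)
cv2.imwrite("pics/c3.png",o[:480])
```

```text
(no output)
```

View pics/c3.png

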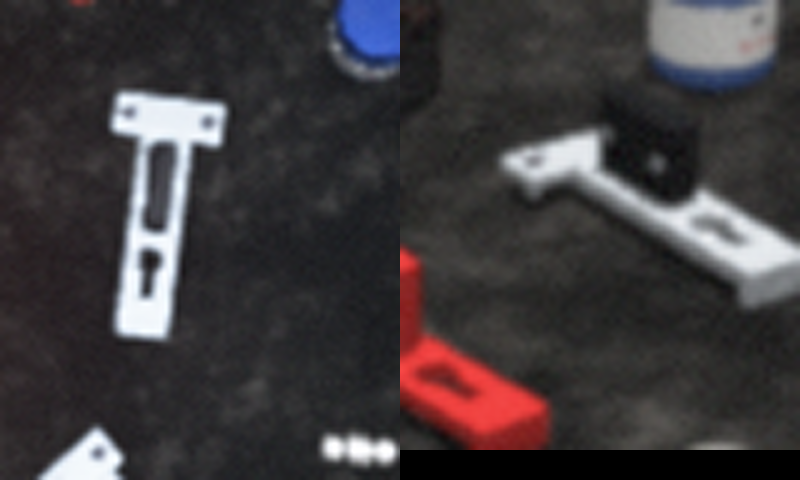

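Run:
```python
from h import *
s=V("scene");t=V("top")
f=lambda x,y:((x+.5)/5-.5+300,(y+.5)/5-.5+185)
a,b,k=[t.on(f(*p),13)[:2] for p in((128,112),(208,122),(150,258))];g=t.on(f(160,186),45)[:2]
m=(a+b)/2;d=m-k;u=d/np.linalg.norm(d);e=a-b
print(a,b,k,"mid",m,"len",np.linalg.norm(d),np.linalg.norm(e),"yaw",np.degrees(np.arctan2(u[1],u[0])),np.degrees(np.arctan2(e[1],e[0]))-90)
print("grip from pins",m-40*u,"from key",k+37*u,"slab top",g)
print("slab tri",tri(s,(312.3,230.4),t,f(160,186)))
```

```text
[648.74681244   9.26461479] [643.92341902 -33.56615449] [570.40399879  -3.41437116] mid [646.33511573 -12.15076985] len 76.4320559792033 43.10150718318484 yaw -6.563413775327718 -6.425301671879154
grip from pins [606.59727748  -7.5786575 ] from key [607.16149917  -7.64357509] slab top [604.6876055  -7.554333 ]
slab tri (array([603.59695556,  -8.07181026,  48.55942994]), [array([-0.4 , -0.04]), array([0.23, 0.23])])
```

```bash
python3 -m inch '-1 0.0258 -0.1162 0 0 0 -0.0346;-1 0.0258 -0.1162 0 0 0 -0.0346;-1 0.0258 -0.1162 0 0 0 -0.0346;-1 0.0258 -0.1162 0 0 0 -0.0346;-1 0.0258 -0.1162 0 0 0 -0.0346;-1 0.0258 -0.1162 0 0 0 -0.0346;-1 0.0258 -0.1162 0 0 0 -0.0346;-1 0.0258 -0.1162 0 0 0 -0.0346' 60; python3 st.py
python3 -m inch '-1 0 0 -0.06875 0 0 0;-1 0 0 -0.06875 0 0 0;-1 0 0 -0.06875 0 0 0;-1 0 0 -0.06875 0 0 0;1 0 0 0 0 0 0;1 0 0 0 0 0 0;1 0 0 0 0 0 0;1 0 0 0 0 0 0' 100; python3 st.py
```

```text
time: 6.5
position: [606.8, -10.9, 118.8]
tcp_rot: [-0.47, 0.529, 0.469, 0.529]
wrist_force: [0.1, -0.3, -0.1]
grip_width: 85.4
6.5 [606.8 -10.9 118.8] q [-0.02  0.21  0.12  1.48 -0.    0.1 ] spanner yaw -6.780000000000001 down [ 0. -0. -1.] F [ 0.1 -0.3 -0.1] w 85.4
time: 7.5
position: [607.1, -9.1, 37.0]
tcp_rot: [-0.471, 0.528, 0.47, 0.528]
wrist_force: [0.2, 0.2, -0.2]
grip_width: 12.3
7.5 [607.1  -9.1  37. ] q [-0.01  0.23 -0.02  1.32 -0.    0.1 ] spanner yaw -6.6200000000000045 down [ 0.001 -0.    -1.   ] F [ 0.2  0.2 -0.2] w 12.3
```

```bash
python3 -m inch '1 0 0 0 0 0 0;1 0 0 0 0 0 0;1 0 0 0.01 0 0 0;1 0 0 0.01 0 0 0;1 0 0 0.01 0 0 0;1 0 0 0.01 0 0 0;1 0 0 0.01 0 0 0;1 0 0 0.01 0 0 0' 100; python3 st.py
```

```text
time: 8.5
position: [606.7, -9.0, 54.4]
tcp_rot: [-0.47, 0.528, 0.47, 0.528]
wrist_force: [-0.2, -1.5, -0.0]
grip_width: 0.3
8.5 [606.7  -9.   54.4] q [-0.01  0.22  0.01  1.36 -0.    0.1 ] spanner yaw -6.6200000000000045 down [ 0. -0. -1.] F [-0.2 -1.5 -0. ] w 0.3
```

Run:
```python
from h import *
s=V("scene");t=V("top");o=np.zeros((600,800,3),np.uint8)
o[:480,:400]=cv2.resize(t.im[185:281,300:380],None,fx=5,fy=5,interpolation=cv2.INTER_CUBIC)
o[:480,400:]=cv2.resize(s.im[165:285,270:370],(400,480),interpolation=cv2.INTER_CUBIC)
cv2.imwrite("pics/c4.png",o[:480])
```

```text
(no output)
```

View pics/c4.png

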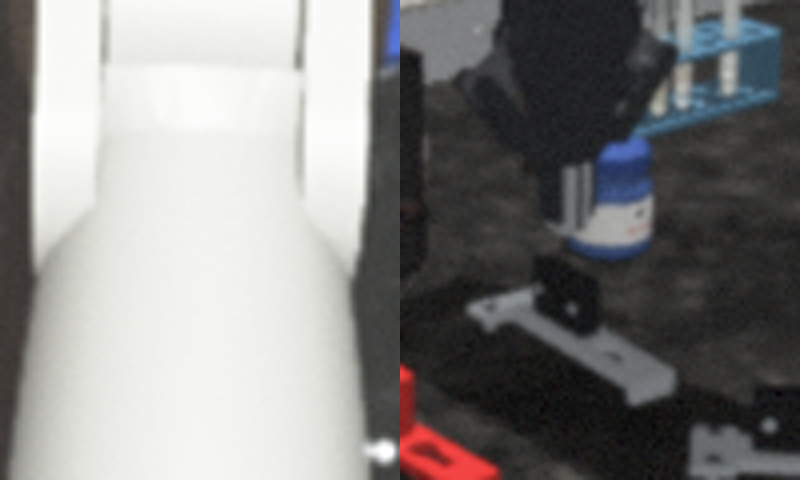

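```bash
python3 - <<'E'
from h import *
s=V("scene")
for z in(35,45,54,60,65,70): print(z,s.pix((606.7,-9,z)).round(1))
print('slab top',s.pix((606.5,-7.6,45)))
E
python3 st.py
```

```text
35 [311.1 235.8]
45 [311.2 231.4]
54 [311.3 227.4]
60 [311.3 224.7]
65 [311.3 222.5]
70 [311.4 220.3]
slab top [310.76797835 231.57499777]
8.65 [606.8  -9.   54.4] q [-0.01  0.22  0.01  1.36 -0.    0.1 ] spanner yaw -6.609999999999999 down [ 0. -0. -1.] F [0.5 0.3 0.1] w -0.5
```

Run:
```python
from h import *
s=V("scene");t=V("top")
for z in(100,119,150,170): print(z,s.pix((544.5,271.3,z)).round(1),t.pix((544.5,271.3,z)).round(1))
a=cv2.imread("pics/s2.png");b=cv2.imread("pics/t2.png");o=np.zeros((500,800,3),np.uint8)
o[:480,:400]=cv2.resize(a[120:300,130:280],(400,480),interpolation=cv2.INTER_CUBIC)
o[:480,400:]=cv2.resize(b[190:286,190:270],(400,480),interpolation=cv2.INTER_CUBIC)
cv2.imwrite("pics/c5.png",o)
```

```text
100 [211.2 254.3] [218.8 241.4]
119 [210.5 243.8] [217.1 240.7]
150 [209.4 226.3] [214.3 239.5]
170 [208.7 214.7] [212.3 238.6]
```

View pics/c5.png

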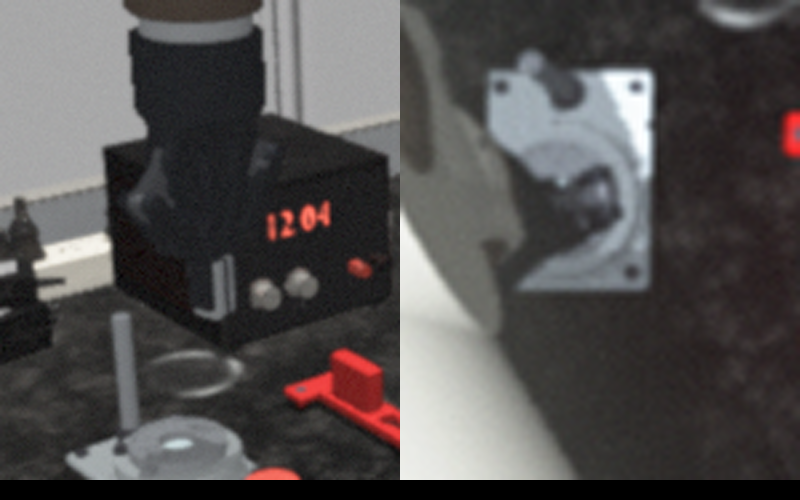

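Both pictures put the fingertips about 10 mm above the reported TCP, where the text says 19 mm below. That explains why both grasps missed above the slab. I'll go lower in a guarded way and close with enough time.

```bash
python3 -m inch '-1 0 0 0 0 0 0;-1 0 0 0 0 0 0;-1 0 0 0 0 0 0;-1 0 0 0 0 0 0;-1 0 0 0 0 0 0;-1 0 0 -0.04 0 0 0;-1 0 0 -0.045 0 0 0;-1 0 0 -0.04 0 0 0' 100;python3 -m inch '1 0 0 0 0 0 0;1 0 0 0 0 0 0;1 0 0 0 0 0 0;1 0 0 0 0 0 0;1 0 0 0 0 0 0;1 0 0 0 0 0 0;1 0 0 0 0 0 0;1 0 0 0 0 0 0' 60; python3 st.py
```

```text
time: 9.75
position: [606.2, -9.0, 15.1]
tcp_rot: [-0.47, 0.528, 0.471, 0.528]
wrist_force: [-0.1, -0.3, -0.5]
grip_width: 85.4
time: 10.75
position: [607.0, -9.0, 17.2]
tcp_rot: [-0.471, 0.528, 0.47, 0.528]
wrist_force: [0.7, 0.2, 5.2]
grip_width: 12.5
10.75 [607.   -9.   17.2] q [-0.01  0.24 -0.05  1.29  0.    0.1 ] spanner yaw -6.609999999999999 down [ 0.001  0.    -1.   ] F [0.7 0.2 5.2] w 12.5
```

```bash
python3 -m inch '1 0 0 0.01 0 0 0;1 0 0 0.01 0 0 0;1 0 0 0.02 0 0 0;1 0 0 0.04 0 0 0;1 0 0 0.06 0 0 0;1 0 0 0.06 0 0 0;1 0 0 0.06 0 0 0;1 0 0 0 0 0 0' 100; python3 st.py
```

```text
time: 11.75
position: [607.8, -9.1, 97.0]
tcp_rot: [-0.471, 0.527, 0.47, 0.529]
wrist_force: [0.3, 0.1, -1.7]
grip_width: 11.6
11.75 [607.8  -9.1  97. ] q [-0.01  0.21  0.08  1.44 -0.    0.1 ] spanner yaw -6.6200000000000045 down [ 0.003 -0.    -1.   ] F [ 0.3  0.1 -1.7] w 11.6
```

```bash
python3 -m inch '1 -0.0257 0.116 0 0 0 0.0346;1 -0.0257 0.116 0 0 0 0.0346;1 -0.0257 0.116 0 0 0 0.0346;1 -0.0257 0.116 0 0 0 0.0346;1 -0.0257 0.116 0 0 0 0.0346;1 -0.0257 0.116 0 0 0 0.0346;1 -0.0257 0.116 0 0 0 0.0346;1 -0.0257 0.116 0 0 0 0.0346' 100; python3 -m inch '1 0 0 0 0 0 0;1 0 0 -0.03 0 0 0;1 0 0 -0.03 0 0 0;1 0 0 -0.03 0 0 0;1 0 0 -0.02 0 0 0;1 0 0 0 0 0 0;1 0 0 0 0 0 0;1 0 0 0 0 0 0' 100;python3 st.py
python3 - <<'E'
from h import *
s=V("scene");t=V("top");cv2.imwrite("pics/s6.png",s.im);cv2.imwrite("pics/t6.png",t.im)
o=np.zeros((600,800,3),np.uint8)
o[:480]=cv2.resize(s.im[240:312,145:265],(800,480),interpolation=cv2.INTER_CUBIC)
o[:600,560:]=0
o[:480,:560]=cv2.resize(s.im[240:312,155:239],(560,480),interpolation=cv2.INTER_CUBIC)
o[:320,560:]=cv2.resize(t.im[195:259,202:250],(240,320),interpolation=cv2.INTER_CUBIC)
cv2.imwrite("pics/c6.png",o[:480])
E
```

```text
time: 12.75
position: [544.4, 270.4, 94.0]
tcp_rot: [-0.573, 0.414, 0.574, 0.413]
wrist_force: [0.2, -0.7, -1.4]
grip_width: 11.4
time: 13.75
position: [545.2, 269.5, 62.2]
tcp_rot: [0.573, -0.414, -0.573, -0.414]
wrist_force: [0.7, -0.4, -1.7]
grip_width: 11.6
13.75 [545.2 269.5  62.2] q [ 0.46  0.22  0.02  1.37 -0.    0.14] spanner yaw 18.299999999999997 down [ 0.001  0.    -1.   ] F [ 0.7 -0.4 -1.7] w 11.6
```

View pics/c6.png

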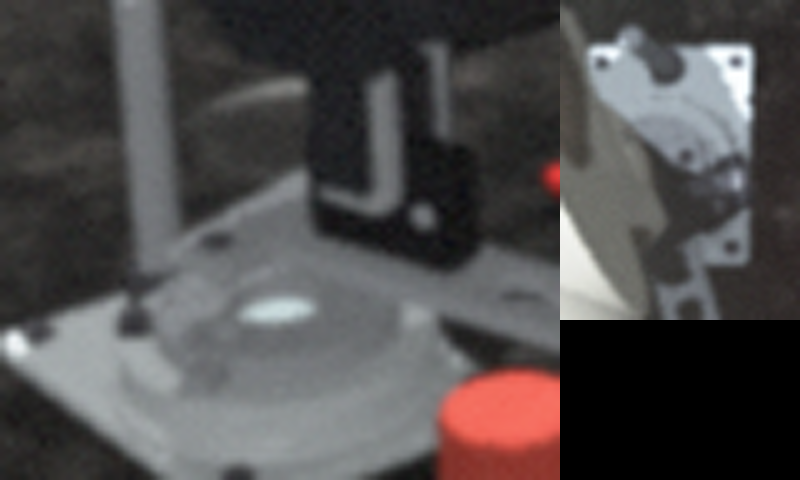

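Run:
```python
from h import *
s=V("scene");t=V("top")
T=np.array([545.2,269.5]);y=np.radians(18.3);u=np.array([np.cos(y),np.sin(y)]);n=np.array([-u[1],u[0]])
sc=lambda p:((p-[155,240]+.5)*6.667-.5).round(0)
tc=lambda p:((p-[202,195]+.5)*5-.5+[560,0]).round(0)
for nm,a,b,z in(("pin+",39.5,21,58),("pin-",39.5,-21,58),("head cor+",50.5,29,58),("head cor-",50.5,-29,58),("heel+",-77,13,58),("key",-37,0,58),("pintip+",39.5,21,45),("slabtopfront",23,0,90),("slabtopback",-23,0,90)):
    P=np.append(T+a*u+b*n,z);print(nm,P.round(1),sc(s.pix(P)),tc(t.pix(P)))
obs=(226.6,225.6);print("dot top at z58",t.on(obs,58).round(1))
print(tri(s,((217.5)/6.667-.5+155,240.5/6.667-.5+240),t,obs))
print("ring holes",[ (sc(s.pix(p)),tc(t.pix(p))) for p in((590.3,262.5,32),(577.2,301.8,32))])
```

```text
pin+ [576.1 301.8  58. ] [214. 242.] [607. 180.]
pin- [589.3 262.   58. ] [323. 178.] [685. 155.]
head cor+ [584.  312.9  58. ] [159. 244.] [586. 164.]
head cor- [602.3 257.8  58. ] [310. 157.] [694. 130.]
heel+ [468.  257.7  58. ] [611. 344.] [686. 392.]
key [510.1 257.9  58. ] [510. 282.] [688. 309.]
pintip+ [576.1 301.8  45. ] [218. 287.] [612. 183.]
slabtopfront [567.  276.7  90. ] [312. 111.] [641. 191.]
slabtopback [523.4 262.3  90. ] [459. 153.] [667. 279.]
dot top at z58 [589.4 262.   58. ]
(array([598.79536294, 275.87579825,  38.63884333]), [array([6.8, 1.1]), array([-3.7, -2.7])])
ring holes [(array([325., 266.]), array([694., 160.])), (array([220., 331.]), array([618., 183.]))]
```

Predicted pin positions match the pictures to about 0.5 px, with pin− at (685,155) and pin+ at (217,240) in the crop, and they sit over the holes. I'll descend gently.

```bash
python3 -m inch '1 0.001 0.002 -0.01 0 0 0;1 0 0 -0.01 0 0 0;1 0 0 -0.01 0 0 0;1 0 0 -0.008 0 0 0;1 0 0 -0.005 0 0 0;1 0 0 -0.005 0 0 0;1 0 0 -0.005 0 0 0;1 0 0 -0.004 0 0 0' 100;python3 st.py
```

```text
time: 14.95
position: [545.3, 270.0, 44.6]
tcp_rot: [0.573, -0.414, -0.573, -0.414]
wrist_force: [-0.1, -0.0, -1.3]
grip_width: 11.3
14.95 [545.3 270.   44.6] q [ 0.46  0.23 -0.    1.34 -0.    0.14] spanner yaw 18.299999999999997 down [ 0.  0. -1.] F [-0.1 -0.  -1.3] w 11.3
```

```bash
python3 -m inch '1 0 0 -0.003 0 0 0;1 0 0 -0.003 0 0 0;1 0 0 -0.002 0 0 0;1 0 0 -0.002 0 0 0;1 0 0 -0.001 0 0 0;1 0 0 0 0 0 0;1 0 0 0 0 0 0;1 0 0 0 0 0 0' 100;python3 st.py
```

```text
time: 15.95
position: [545.8, 270.2, 42.1]
tcp_rot: [0.573, -0.414, -0.573, -0.415]
wrist_force: [-0.4, -1.0, 5.0]
grip_width: 11.3
15.95 [545.8 270.2  42.1] q [ 0.46  0.23 -0.01  1.33 -0.    0.14] spanner yaw 18.299999999999997 down [ 0.001  0.001 -1.   ] F [-0.4 -1.   5. ] w 11.3
```

```bash
python3 -c "
import numpy as np
th=np.radians([18.3-5*k for k in range(9)]+[-21.7-2*k for k in range(1,10)])
P=-39.5*np.c_[np.cos(th),np.sin(th)]
print((np.diff(P,axis=0)/300).round(4).tolist())"
```

```text
[[-0.0031, 0.0111], [-0.0022, 0.0113], [-0.0012, 0.0114], [-0.0002, 0.0115], [0.0008, 0.0115], [0.0018, 0.0113], [0.0028, 0.0111], [0.0038, 0.0108], [0.0018, 0.0042], [0.0019, 0.0042], [0.0021, 0.0041], [0.0022, 0.004], [0.0023, 0.004], [0.0025, 0.0039], [0.0026, 0.0038], [0.0027, 0.0037], [0.0029, 0.0036]]
```

```bash
python3 -m inch '1 -0.0031 0.0111 0.001 0 0 -0.0556;1 -0.0022 0.0113 0 0 0 -0.0556;1 -0.0012 0.0114 0 0 0 -0.0556;1 -0.0002 0.0115 0 0 0 -0.0556;1 0.0008 0.0115 0 0 0 -0.0556;1 0.0018 0.0113 0 0 0 -0.0556;1 0.0028 0.0111 0 0 0 -0.0556;1 0.0038 0.0108 0 0 0 -0.0556' 100;python3 st.py; python3 -c "
from station import monitor;print(monitor.get_obs()['moment'])"
```

```text
time: 16.95
position: [546.5, 296.5, 42.1]
tcp_rot: [-0.396, 0.586, 0.395, 0.586]
wrist_force: [1.0, -4.6, 4.9]
grip_width: 11.8
16.95 [546.5 296.5  42.1] q [ 0.5   0.26  0.03  1.34 -0.    0.88] spanner yaw -21.930000000000007 down [ 0.001 -0.001 -1.   ] F [ 1.  -4.6  4.9] w 11.8
[-0.87732372 -0.29685373 -0.0155165 ]
```

```bash
python3 -m inch '1 0.0018 0.0042 0 0 0 -0.0222;1 0.0019 0.0042 0 0 0 -0.0222;1 0.0021 0.0041 0 0 0 -0.0222;1 0.0022 0.004 0 0 0 -0.0222;1 0.0023 0.004 0 0 0 -0.0222;1 0.0025 0.0039 0 0 0 -0.0222;1 0.0026 0.0038 0 0 0 -0.0222;1 0 0 0 0 0 0' 100;python3 st.py; python3 -c "
from station import monitor;print(monitor.get_obs()['moment'])"
```

```text
time: 17.95
position: [551.0, 304.9, 42.0]
tcp_rot: [-0.323, 0.629, 0.322, 0.629]
wrist_force: [0.2, -3.8, 5.6]
grip_width: 11.6
17.95 [551.  304.9  42. ] q [ 0.51  0.28  0.05  1.35 -0.    1.13] spanner yaw -35.73 down [ 0.001 -0.001 -1.   ] F [ 0.2 -3.8  5.6] w 11.6
[-1.0097613  -0.24142698 -0.14343568]
```

```bash
python3 -m inch '1 0.0027 0.0037 0 0 0 -0.0222;1 0.0029 0.0036 0 0 0 -0.0222;1 0 0 0 0 0 0;1 0 0 0 0 0 0;1 0 0 0 0 0 0;1 0 0 0 0 0 0;1 0 0 0 0 0 0;1 0 0 0 0 0 0' 100;python3 st.py
python3 - <<'E'
from h import *
print(monitor.get_obs()['moment'])
s=V("scene");t=V("top");o=np.zeros((480,800,3),np.uint8)
o[:480,:560]=cv2.resize(s.im[240:312,155:239],(560,480),interpolation=cv2.INTER_CUBIC)
o[:320,560:]=cv2.resize(t.im[195:259,202:250],(240,320),interpolation=cv2.INTER_CUBIC)
cv2.imwrite("pics/c7.png",o)
E
```

```text
time: 18.95
position: [552.6, 306.9, 42.0]
tcp_rot: [-0.301, 0.64, 0.3, 0.64]
wrist_force: [-0.2, -5.2, 6.7]
grip_width: 11.4
18.95 [552.6 306.9  42. ] q [ 0.51  0.29  0.06  1.35 -0.    1.2 ] spanner yaw -39.74 down [ 0.001 -0.001 -1.   ] F [-0.2 -5.2  6.7] w 11.4
[-1.40137747 -0.25413177  0.08263607]
```

View pics/c7.png

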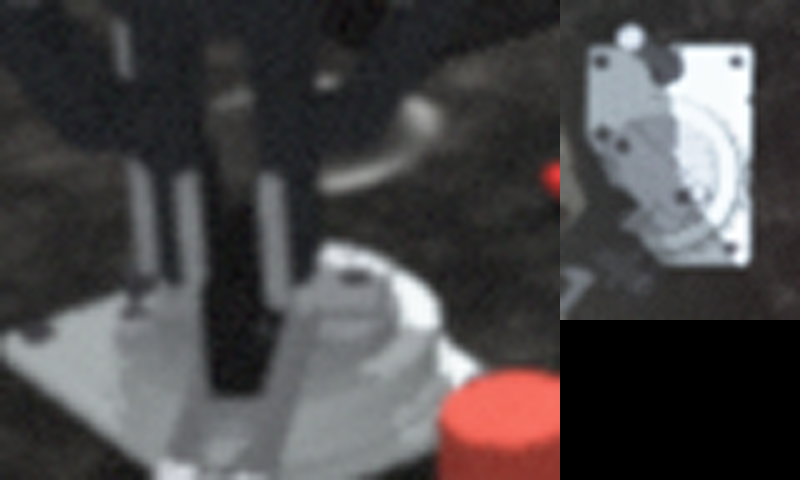

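```bash
python3 -m inch '1 0.003 0.0035 0 0 0 -0.0222;1 0.0031 0.0034 0 0 0 -0.0222;1 0 0 0 0 0 0;1 0 0 0 0 0 0;1 0 0 0 0 0 0;1 0 0 0 0 0 0;1 0 0 0 0 0 0;1 0 0 0 0 0 0' 100;python3 st.py
python3 - <<'E'
from h import *
print(monitor.get_obs()['moment'])
E
```

```text
time: 20.05
position: [553.7, 308.3, 41.9]
tcp_rot: [-0.279, 0.651, 0.277, 0.649]
wrist_force: [-2.4, -9.6, 7.6]
grip_width: 11.3
20.05 [553.7 308.3  41.9] q [ 0.51  0.29  0.07  1.35 -0.    1.27] spanner yaw -43.66 down [-0.001 -0.003 -1.   ] F [-2.4 -9.6  7.6] w 11.3
[-2.19177895  0.50178946  1.15255233]
```

The hard stop is reached: the moment jumped to 1.15 N·m and the lateral force rose. I'll back off within the pin play and lift out, then refine the rest's yaw from its top corners (picked in the viewed crop).

```bash
python3 -m inch '1 -0.0031 -0.0034 0 0 0 0.0222;1 -0.003 -0.0035 0 0 0 0.0222;1 -0.0007 -0.0009 0 0 0 0.0056;1 0 0 0 0 0 0;1 0 0 0.01 0 0 0;1 0 0 0.015 0 0 0;1 0 0 0.02 0 0 0;1 0 0 0.05 0 0 0' 100;python3 st.py
python3 - <<'E'
from h import *
s=V("scene");t=V("top")
f=lambda x,y:((x-370+.5)/6-.5+383,(y-316+.5)/6-.5+202)
c=[s.on(f(*p),30)[:2] for p in((415,383),(578,425),(628,392),(462,350))]
for i in range(4):
    d=c[(i+1)%4]-c[i];print(c[i].round(1),np.linalg.norm(d).round(1),np.degrees(np.arctan2(d[1],d[0])).round(1))
print(np.mean(c,0))
# subpixel top-view stud & foot outline
g=cv2.cvtColor(t.im,cv2.COLOR_BGR2GRAY);m=(g>150).astype(np.uint8);k=np.zeros_like(m);k[212:265,410:462]=m[212:265,410:462]
q=max(cv2.findContours(k,cv2.RETR_EXTERNAL,cv2.CHAIN_APPROX_NONE)[0],key=cv2.contourArea)
W=np.array([t.on(p,6)[:2] for p in q[:,0]],np.float32);print("foot",cv2.minAreaRect(W))
print(g[240:255,430:446])
E
```

```text
time: 21.05
position: [551.4, 307.3, 69.7]
tcp_rot: [-0.303, 0.639, 0.303, 0.638]
wrist_force: [0.5, -0.1, -1.1]
grip_width: 11.5
21.05 [551.4 307.3  69.7] q [0.51 0.28 0.11 1.4  0.   1.19] spanner yaw -39.2 down [-0.002 -0.    -1.   ] F [ 0.5 -0.1 -1.1] w 11.5
[ 596.6 -253.4] 71.6 -169.1
[ 526.3 -266.9] 45.1 -78.1
[ 535.5 -311. ] 74.6 10.4
[ 608.9 -297.5] 45.8 105.6
[ 566.80227399 -282.18934141]
foot ((567.5593872070312, -282.2447204589844), (85.08717346191406, 60.70171356201172), 13.612704277038574)
[[251 250 250 250 250 249 250 250 250 250 250 249 250 250 251 242]
 [251 251 250 250 250 250 249 250 250 250 250 249 249 250 251 246]
 [250 251 250 250 250 249 250 250 250 250 250 250 249 249 250 250]
 [250 251 250 250 250 250 249 250 250 250 250 250 249 249 250 251]
 [246 251 250 250 250 250 250 250 250 250 250 249 249 249 250 251]
 [235 251 251 250 250 250 250 246 245 244 244 247 250 249 250 251]
 [213 250 251 250 250 250 245 210 196 213 228 238 246 249 250 250]
 [187 249 251 250 250 251 243 181 172 214 233 236 241 248 249 250]
 [165 241 251 251 250 250 244 191 168 213 231 236 245 249 249 250]
 [149 232 251 251 250 251 249 233 199 208 230 241 248 249 248 246]
 [123 211 250 252 250 250 250 249 244 241 244 245 246 246 244 233]
 [104 191 249 252 250 249 248 247 245 245 244 236 233 239 249 250]
 [105 169 241 247 246 242 236 235 232 241 250 249 247 244 248 247]
 [162 192 227 233 231 237 243 247 245 246 248 245 228 183 157 144]
 [241 249 251 248 244 244 247 240 201 168 147 134 111  72  48  41]]
```

```bash
python3 -m inch '1 0.0056 -0.122 0.07 0 0 0.0364;1 0.0056 -0.122 0.07 0 0 0.0364;1 0.0056 -0.122 0 0 0 0.0364;1 0.0056 -0.122 0 0 0 0.0364;1 0.0056 -0.122 0 0 0 0.0364;1 0.0056 -0.122 0 0 0 0.0364;1 0.0056 -0.122 0 0 0 0.0364;1 0.0056 -0.122 0 0 0 0.0364' 100; python3 -m inch '1 0.0056 -0.122 0 0 0 0.0364;1 0.0056 -0.122 0 0 0 0.0364;1 0.0056 -0.122 0 0 0 0.0364;1 0.0056 -0.122 0 0 0 0.0364;1 0.0056 -0.122 0 0 0 0.0364;1 0.0056 -0.122 0 0 0 0.0364;1 0.0056 -0.122 0 0 0 0.0364;1 0.0056 -0.122 0 0 0 0.0364' 100;python3 st.py
```

```text
time: 22.15
position: [565.7, 13.6, 112.4]
tcp_rot: [-0.441, 0.553, 0.441, 0.553]
wrist_force: [0.3, 0.2, -1.4]
grip_width: 11.2
time: 23.15
position: [579.2, -279.3, 112.3]
tcp_rot: [0.555, -0.438, -0.555, -0.439]
wrist_force: [0.6, 0.5, -0.8]
grip_width: 11.3
23.15 [ 579.2 -279.3  112.3] q [-0.45  0.3   0.21  1.49  0.   -0.68] spanner yaw 13.319999999999993 down [ 0.001  0.    -1.   ] F [ 0.6  0.5 -0.8] w 11.3
```

```bash
python3 -m inch '1 0 0 -0.04 0 0 0;1 -0.003 0 -0.04 0 0 0;1 0 0 -0.04 0 0 0;1 0 0 -0.03 0 0 0;1 0 0 -0.02 0 0 0;1 0 0 0 0 0 0;1 0 0 0 0 0 0;1 0 0 0 0 0 0' 100;python3 st.py
python3 - <<'E'
from h import *
ob=monitor.get_obs();s=V("scene");t=V("top");cv2.imwrite("pics/s8.png",s.im);cv2.imwrite("pics/t8.png",t.im)
o=np.zeros((480,800,3),np.uint8)
o[:480,:400]=cv2.resize(s.im[186:234,390:430],(400,480),interpolation=cv2.INTER_CUBIC)
o[:480,400:]=cv2.resize(t.im[210:270,410:460],(400,480),interpolation=cv2.INTER_CUBIC)
cv2.imwrite("pics/c8.png",o)
T=ob['position'][:2];z=ob['position'][2]-17
M=R.from_quat(ob['tcp_rot']).as_matrix();y=np.arctan2(M[1,2],M[0,2]);y=y-np.pi/2
if np.cos(y)<0:y+=np.pi
u=np.array([np.cos(y),np.sin(y)]);n=np.array([-u[1],u[0]])
sc=lambda p:((p-[390,186]+.5)*10-.5).round(0);tc=lambda p:((p-[410,210]+.5)*8-.5+[400,0]).round(0)
for nm,P in(("key top",[*(T-37.5*u),z+13]),("key under",[*(T-37.5*u),z+7]),("slot end top",[*(T-55.5*u),z+13]),("heel+",[*(T-77.5*u+13*n),z+13]),("heel-",[*(T-77.5*u-13*n),z+13]),("stud top",[541.7,-287.8,41.5]),("stud meas",[540.9,-286.2,41.5])):
    print(nm,np.round(P,1),sc(s.pix(P)),tc(t.pix(P)))
E
```

```text
time: 24.15
position: [578.4, -278.4, 61.6]
tcp_rot: [0.554, -0.439, -0.554, -0.439]
wrist_force: [-0.2, 0.5, -1.0]
grip_width: 11.3
24.15 [ 578.4 -278.4   61.6] q [-0.45  0.3   0.12  1.39  0.   -0.68] spanner yaw 13.200000000000003 down [ 0.001 -0.    -1.   ] F [-0.2  0.5 -1. ] w 11.3
key top [ 541.9 -287.    57.6] [287. 193.] [649. 299.]
key under [ 541.9 -287.    51.6] [285. 217.] [645. 301.]
slot end top [ 524.3 -291.1   57.6] [359. 209.] [663. 354.]
heel+ [ 500.  -283.4   57.6] [426. 245.] [640. 430.]
heel- [ 505.9 -308.7   57.6] [470. 213.] [719. 413.]
stud top [ 541.7 -287.8   41.5] [284. 257.] [639. 304.]
stud meas [ 540.9 -286.2   41.5] [282. 259.] [634. 306.]
```

View pics/c8.png

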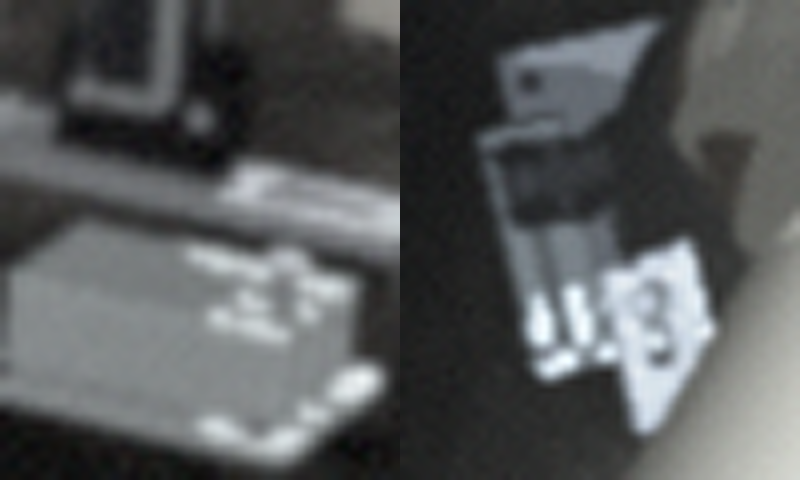

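The scene view shows the stud head at crop (291,256), against a prediction of (284,257). The top view shows the keyhole at (652,297), against (649,299). Both are within a millimetre, so I'll lower the spanner.

```bash
python3 -m inch '1 -0.0007 -0.0017 -0.008 0 0 0;1 0 0 -0.008 0 0 0;1 0 0 -0.008 0 0 0;1 0 0 -0.008 0 0 0;1 0 0 -0.007 0 0 0;1 0 0 -0.007 0 0 0;1 0 0 0 0 0 0;1 0 0 0 0 0 0' 100;python3 st.py
```

```text
time: 25.25
position: [577.9, -278.9, 47.3]
tcp_rot: [0.554, -0.439, -0.554, -0.439]
wrist_force: [1.0, -1.9, -2.4]
grip_width: 11.1
25.25 [ 577.9 -278.9   47.3] q [-0.45  0.31  0.1   1.36 -0.   -0.68] spanner yaw 13.200000000000003 down [ 0. -0. -1.] F [ 1.  -1.9 -2.4] w 11.1
```

```bash
python3 -m inch '1 0.0005 -0.0015 -0.006 0 0 0;1 0 0 -0.006 0 0 0;1 0 0 -0.005 0 0 0;1 0 0 -0.004 0 0 0;1 0 0 -0.003 0 0 0;1 0 0 -0.002 0 0 0;1 0 0 0 0 0 0;1 0 0 0 0 0 0' 100;python3 st.py
```

```text
time: 26.25
position: [578.1, -279.2, 40.5]
tcp_rot: [0.554, -0.439, -0.554, -0.439]
wrist_force: [-3.2, 1.8, 5.5]
grip_width: 11.3
26.25 [ 578.1 -279.2   40.5] q [-0.45  0.31  0.09  1.35  0.   -0.68] spanner yaw 13.209999999999994 down [ 0.001 -0.    -1.   ] F [-3.2  1.8  5.5] w 11.3
```

```bash
python3 -m inch '1 0.0097 0.0023 0.001 0 0 0;1 0.0097 0.0023 0 0 0 0;1 0.0097 0.0023 0 0 0 0;1 0.0097 0.0023 0 0 0 0;1 0.0097 0.0023 0 0 0 0;1 0 0 0 0 0 0;1 0 0 0 0 0 0;1 0 0 0 0 0 0' 100;python3 st.py
```

```text
time: 27.25
position: [593.1, -276.2, 40.5]
tcp_rot: [0.555, -0.439, -0.554, -0.439]
wrist_force: [-1.3, -1.1, 5.0]
grip_width: 11.4
27.25 [ 593.1 -276.2   40.5] q [-0.44  0.34  0.12  1.36 -0.   -0.67] spanner yaw 13.200000000000003 down [ 0.001 -0.001 -1.   ] F [-1.3 -1.1  5. ] w 11.4
```

```bash
python3 -m inch '1 0.005 0.0012 0 0 0 0;1 0.005 0.0012 0 0 0 0;1 0.0033 0.0008 0 0 0 0;1 0 0 0 0 0 0;1 0 0 0 0 0 0;1 0 0 0 0 0 0;1 0 0 0 0 0 0;1 0 0 0 0 0 0' 100;python3 st.py
```

```text
time: 28.25
position: [596.8, -275.3, 40.4]
tcp_rot: [0.554, -0.44, -0.554, -0.439]
wrist_force: [-4.0, -0.4, 6.2]
grip_width: 11.5
28.25 [ 596.8 -275.3   40.4] q [-0.43  0.34  0.13  1.36 -0.   -0.66] spanner yaw 13.189999999999998 down [ 0.    -0.001 -1.   ] F [-4.  -0.4  6.2] w 11.5
```

```bash
python3 -m inch '1 0.0033 0.0008 0 0 0 0;1 0.0033 0.0008 0 0 0 0;1 0 0 0 0 0 0;1 0 0 0 0 0 0;1 0 0 0 0 0 0;1 0 0 0 0 0 0;1 0 0 0 0 0 0;1 0 0 0 0 0 0' 100;python3 st.py
```

```text
time: 29.25
position: [597.1, -275.2, 40.4]
tcp_rot: [-0.554, 0.441, 0.554, 0.438]
wrist_force: [-11.6, -2.9, 9.6]
grip_width: 11.3
29.25 [ 597.1 -275.2   40.4] q [-0.43  0.35  0.14  1.36 -0.   -0.66] spanner yaw 13.14 down [-0.003 -0.002 -1.   ] F [-11.6  -2.9   9.6] w 11.3
```

The slot end is felt: force along the slot rises to 11.6 N with no further motion. I'll relieve it, release and lift straight up.

```bash
python3 -m inch '1 -0.0033 -0.0008 0 0 0 0;1 -0.0025 -0.0006 0 0 0 0;0.6 0 0 0 0 0 0;0.4 0 0 0 0 0 0;-0.5 0 0 0 0 0 0;-1 0 0 0 0 0 0;-1 0 0 0 0 0 0;-1 0 0 0 0 0 0' 100;python3 st.py;  python3 -m inch '-1 0 0 0.02 0 0 0;-1 0 0 0.05 0 0 0;-1 0 0 0.1 0 0 0;-1 0 0 0.1 0 0 0;-1 -0.1 0 0.1 0 0 0;-1 -0.15 0 0.1 0 0 0;-1 -0.15 0 0 0 0 0;-1 -0.15 0 0 0 0 0';python3 st.py
python3 - <<'E'
from h import *
s=V("scene");t=V("top");cv2.imwrite("pics/s9.png",s.im);cv2.imwrite("pics/t9.png",t.im)
o=np.zeros((480,800,3),np.uint8)
o[:480,:400]=cv2.resize(s.im[180:240,370:420],(400,480),interpolation=cv2.INTER_CUBIC)
o[:240,400:600]=cv2.resize(t.im[210:270,410:460],(200,240),interpolation=cv2.INTER_CUBIC)
o[240:,400:720]=cv2.resize(t.im[200:248,195:259],(320,240),interpolation=cv2.INTER_CUBIC)
o[:240,600:]=cv2.resize(s.im[260:320,155:205],(200,240),interpolation=cv2.INTER_CUBIC)
cv2.imwrite("pics/c9.png",o)
E
```

```text
time: 30.25
position: [596.9, -274.7, 39.8]
tcp_rot: [0.554, -0.439, -0.554, -0.439]
wrist_force: [0.5, 0.1, 0.1]
grip_width: 85.3
30.25 [ 596.9 -274.7   39.8] q [-0.43  0.35  0.13  1.36  0.   -0.66] spanner yaw 13.200000000000003 down [ 0.  0. -1.] F [0.5 0.1 0.1] w 85.3
time: 31.25
position: [430.8, -274.8, 182.6]
tcp_rot: [0.555, -0.439, -0.553, -0.439]
wrist_force: [-0.4, -0.5, 0.3]
grip_width: 85.3
31.25 [ 430.8 -274.8  182.6] q [-0.57 -0.02 -0.    1.58 -0.   -0.8 ] spanner yaw 13.209999999999994 down [ 0.002 -0.001 -1.   ] F [-0.4 -0.5  0.3] w 85.3
```

Run:
```python
from h import *
s=V("scene");t=V("top")
g=lambda v:cv2.cvtColor(v.im,cv2.COLOR_BGR2GRAY).astype(float)
def dark(v,uv,r):
    x,y=np.round(uv).astype(int);p=g(v)[y-r:y+r+1,x-r:x+r+1];w=np.clip(np.median(p)-p-15,0,None);Y,X=np.mgrid[y-r:y+r+1,x-r:x+r+1]
    return np.array([(w*X).sum(),(w*Y).sum()])/max(w.sum(),1e-9),w.sum()
u=np.array([np.cos(.2304),np.sin(.2304)]);n=np.array([-u[1],u[0]]);st=np.array([541.7,-287.8]);
for b in(21,-21):
    P=np.append(st+95*u+b*n,43);q=t.pix(P);d,w=dark(t,q,2);print("pin pred",P.round(1),q.round(1),"seen",d.round(1),w,t.on(d,43).round(1))
    q=s.pix(P);d,w=dark(s,q,2);print("  scene pred",q.round(1),"seen",d.round(1),w)
# steel outline tail: heel corners expected at z43
C=np.array([583.3,282.6])
G=g(t);G2=g(s)
for yaw in range(-50,25,5):
    a=np.radians(yaw);m=np.array([-np.sin(a),np.cos(a)])
    out=[]
    for sg in(1,-1):
        q=s.pix(np.append(C+sg*21*m,32));out.append(cv2.getRectSubPix(G2.astype(np.float32),(3,3),tuple(map(float,q))).mean().round(0))
    L=s.pix(np.append(C+37*np.array([np.cos(a),np.sin(a)]),31))
    print(yaw,out)
```

```text
pin pred [ 629.4 -245.7   43. ] [423.1 213.7] seen [422.5 213.9] 468.0 [ 628.8 -244.2   43. ]
  scene pred [377.9 204.7] seen [377.  203.4] 524.0
pin pred [ 639.  -286.6   43. ] [438.7 210.3] seen [439.5 209.8] 392.0 [ 640.4 -288.5   43. ]
  scene pred [386. 200.] seen [388.  199.4] 7.0
-50 [np.float32(201.0), np.float32(178.0)]
-45 [np.float32(190.0), np.float32(167.0)]
-40 [np.float32(180.0), np.float32(162.0)]
-35 [np.float32(169.0), np.float32(163.0)]
-30 [np.float32(167.0), np.float32(172.0)]
-25 [np.float32(164.0), np.float32(183.0)]
-20 [np.float32(172.0), np.float32(196.0)]
-15 [np.float32(181.0), np.float32(207.0)]
-10 [np.float32(194.0), np.float32(215.0)]
-5 [np.float32(208.0), np.float32(222.0)]
0 [np.float32(218.0), np.float32(223.0)]
5 [np.float32(224.0), np.float32(225.0)]
10 [np.float32(227.0), np.float32(227.0)]
15 [np.float32(226.0), np.float32(229.0)]
20 [np.float32(225.0), np.float32(228.0)]
```

```bash
python3 -c "
from station import order;print(order.job_done())"
```

```text
the job is handed in; nothing more can be done
None
```

The ring is tightened to its stop and the fitting spanner is locked on the rest. I handed the job in at about 31 s; no verdict was reported.

**What I did**
- **Pick-up:** The first two grasps closed above the grip. The pictures showed the fingertips about 10 mm above the reported TCP, where the text puts them 19 mm ahead of it (below, with the tool pointing down). I corrected the height and the third grasp held.
- **Tightening:** Both pins went in to full depth, with contact at the expected height and before any turning. I then turned the ring clockwise until the moment rose to about 1.15 N·m at the stop.
- **Putting away:** I backed off within the pin play, lifted out and lowered the keyhole over the stud. I slid the spanner about 19 mm until it hit the slot end at about 12 N, then let go.

**Last checks**
- **Spanner on the rest:** In the top view the middle between its pins is within 0.5 mm of where a fully home spanner should be. The scene view's second pin mark was too faint to confirm this.
- **Ring:** The holes' darkest points in the scene view average about −33°, matching the expected −33.4° at the stop. The two holes read −28° and −38° separately, so this is a rough check.
- **Height and tilt:** I did not measure these after release. Before release the height on the rest matched to about 0.5 mm.
- **Other spanner and loose items:** I did not re-measure their positions at the end. Moves between stations were planned to pass above or clear of them.
- **Final view:** The picture limit was reached, so the last pictures were checked by numbers only.

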